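# Clear the front board holders to the spare hook and dock the rear one

## Robot

A 6-joint arm with a two-finger parallel gripper is mounted at the origin on the work surface. World frame = base frame: x ahead of the robot, y to its left, z up, the work surface at z = 0. Lengths are in m, angles in degrees, forces in N, time in s.
With the tool pointing down it reaches from about 0.3 to 0.75 m from the base axis. Payload 8.5 kg.
Tool frame: the origin (TCP) lies between the finger pads; the fingertips stand env.finger_overhang ahead of it and the grasp point (between the pads) lies 2 mm behind it (env.finger_overhang is the distance from the TCP to the fingertips, in m); z points along the fingers, y is the line along which they close (so a half turn about z gives the same grasp; the last joint's range is limited). The gripper opens to 85 mm and grips with 20 to 120 N. Pads are 22 mm wide; open, the fingers measure 114 mm over their backs; the gripper's body (76 mm by 85 mm) begins 54 mm behind the grasp point. The pads swing forward as they close: fully open they stand 13 mm farther back than shut.
Start: joints at [-82.351, 21.807, 74.336, -0, 83.858, -12.336], TCP at [0.188, -0.517, 0.248] pointing down, gripper open.
Joint ranges: [-178.18, 178.18], [-50.72, 133.34], [12.68, 142.11], [-81.47, 261.47], [9.98, 163.14], [-165.26, 165.26]. Speed limits (degrees/s): [136.94, 136.94, 180, 180, 180, 180].

## Interface

Orientations are given as a 3x3 rotation matrix whose columns are the frame's x, y, z axes.
In Python, from rig import env gives the robot as it stands. The module is installed in compiled form; this text tells all that it offers.
- The arm moves only by the tool jog_arm, never from a script. Its arguments are lists of equal length, an entry for each row: "hand": the finger opening in m, from 0 to 0.0854; "travel": the shift along the world's x, y, z in m, a list of three; "yaw": the turn about the world's z in rad. A call has exactly 5 rows; each row shifts and turns the commanded pose from where the row before left it; what a row does not reach is not made up. A row lasts 1/8 s, in which the tool goes at most 62.5 mm and 10.7 degrees, less where a joint would pass 70% of its speed; a pose out of reach is approached as far as the arm can. A call is refused whole if a number of a shift passes 0.0625 or a number of a turn 0.188, either way. A call with a gripper value outside its range is refused whole. The fingers move at their own pace and stop on an object; "grip_force" is the grip in N (left out, the last holds). Time passes only in rows, so rows that do not move let the fingers close, or fill a call up. It gives the time, the measured TCP pose, the force, the opening and the grip force at its end, in the units of the state.
- env.observe(): the state, without advancing time (a new reading comes with each control period).
- env.get_image(name): name is "scene" or "top" or "wrist"; returns the picture (420x560x3 uint8, red, green, blue); there is no depth.
- env.calibration(name): a dict with "fx", "fy", "cx", "cy" (pixels), "k1" (the pictures are not rectified: a ray, as slopes to the right and down, at radius r is drawn at 1 + k1 r^2 times it, then the intrinsics apply), "position" and "rotation" of the camera in the world; the wrist camera has in their place "hand_eye" (4x4, takes a point from camera to tool coordinates, whose origin is the TCP and whose axes are the flange's). Camera axes: x right, y down, z forward; pixel columns grow to the right and rows downward; lengths in m; the calibration is good to about 2 mm. A picture is of the moment at which its call begins: read the wrist's pose just before it. calibration takes no time and is no camera call.
- env.close_job(): hands the job in; it is judged then, once.
The state is a dict: "time_s": time; "q": joint angles; "qvel": joint speeds; "joint_efforts": joint torques, N m; "position": TCP position; "tool_rot": TCP orientation; "ft_force": force on the tool from outside, world axes, zero at the start; "wrist_torque": the same for the moment, N m; "grip_width": finger opening in m; "gripper_force": force on a finger pad.
Only numpy, scipy, OpenCV 4.12 (cv2) and the standard library are available. Lean on these libraries where they do the work, as an engineer would, in place of code of your own. Each camera call takes 0.05 s, during which the arm holds its last target. There are 200 camera calls.

## Task

Fetch the rearmost holder, the solid plate, from the crowded hook. First hang the front holder on the spare hook and with it push the stiff bush back until it meets its stop, pressing it there for half a second with about 15 N (never over 20 N); then hang the second holder in front of it, and leave both hanging. Last, stand the plate upright in the slotted dock, fully down; leave the other things on the bench where they are.

Things in the scene. Friction and masses are not known exactly. Their poses are not given: they have to be found in the camera images.
- crowded: Fixed hook stand: base plate 170 x 110 x 12 mm, round post of radius 10 mm, 172 mm tall, and a level hook rod, 7 mm thick, its axis 160 mm up, running from the post along the stand's -x (about towards the robot). A fixed steel collar covers the rod from 10 to 25 mm from the post axis. Origin: under the post axis, on the table; z up. Three holders hang on it, the plate rearmost.
- crowded_tip (a point): End of the crowded hook's turned-up tip. The rod is straight to 135 mm from the post axis, then rises at about 40 degrees; this point, the centre of its round end, is 147 mm from the post axis and 10 mm above the rod's axis.
- spare: The spare hook stand, fixed, same shape, size and axes as the crowded one (rod axis 160 mm above its origin, along its -x) but without the fixed collar; empty but for a black sliding bush and, behind it, a clamped steel stop ring.
- spare_tip (a point): End of the spare hook's turned-up tip, as for the crowded one.
- bush: Black sliding bush on the spare rod, 32 mm diameter, 20 mm long (x). Origin: centre of its front face, towards the tip. Starts with this face 77 to 95 mm from the post axis; takes 6 to 8 N to slide and stays where left. A steel ring clamped on the rod behind it is its hard stop; where that is set is not measured: home, the face is 45 to 61 mm from the post axis, to be found by feel.
- plate: Aluminium holder, always the rearmost: a head (see plate_tab, plate_eye) over a solid plate 60 mm wide (y), 8 mm thick (x), with a black pad, lower edge 100 mm below the origin. Origin: where the rod's axis passes while it hangs. z up, x through its thickness (along the rod, towards the post). 90 to 180 g.
- plate_tab (a point): Grip point, the middle of the plate's upright grip tab, 32 mm above its origin. The tab is 18 mm wide (y), 10 mm thick (x) and stands from 10 to 48 mm above the origin. Take it from above with the fingers closing along y, fingertips not lower than 12 mm above the origin. The tabs of neighbouring holders stand about 33 mm apart.
- plate_eye (a point): Middle of the plate's eye, 8 mm below its origin; the opening goes through along x. All holders: eye 10 mm thick in x, opening 25 mm wide, roof an inverted V whose apex is 5 mm above the origin (it rests on the rod), floor 22 mm below the origin. Raised 15 mm from where it hangs, a holder clears the turned-up tip by some 3 mm above and below.
- frame: Aluminium holder, one of the two front ones (either order): the same head, tab, eye and origin as the plate, above an open rectangular frame 70 mm wide, 8 mm thick, reaching 108 mm below the origin. 90 to 180 g.
- fork: Aluminium holder, one of the two front ones (either order): the same head, tab, eye and origin as the plate, above a two-pronged fork 56 mm wide, 8 mm thick, reaching 102 mm below the origin. 90 to 180 g.
- plate_foot (a point): Middle of the plate's lower edge, 100 mm below its origin.
- dock: Black slotted block, fixed, 75 x 100 mm. Origin: under its middle on the table; z up. The slot runs along its y: 66 mm long (y) by 11 mm wide (x), floor 12 mm, mouth 36 mm above the table, with small steel lead-in lips flaring up to 43 mm. The plate stands in it with its width along y, either way round.
- jar: Amber glass cup, loose bystander, 48 mm wide, 45 mm tall; origin under its middle.
- driver: Screwdriver lying on the bench, 150 mm, loose bystander.
- flux: Small white jar, 36 mm wide, 75 mm tall, loose bystander; origin under its middle.
- tray: White tray 100 x 160 x 22 mm with a phone in it, bystander; origin under its middle.
Mind the look-alikes: they are no part of the job. What is shaped like the spare but orange or red is not meant.

How it is judged:
By the outcome, as a careful person would: the job done as asked, in the order asked, and still so for the second after the job is handed in, with the robot touching nothing.
It also fails if it takes over 72 s, if anything falls off the work surface, if the arm or the gripper's body presses on something with over 40 N, if the wrist force passes 120 N, or if a joint passes its speed limit or range.

## Working session

There is one attempt and no reset: what is moved stays moved. The work goes in short steps, Python scripts to look and compute and a tool call to move; the robot and the scene stay as the last step left them, time stands still between calls to the robot, and variables do not carry over. Pictures are saved under pics/ and viewed, at most 11 in all, crops included, and the job is handed in when it is done.

Besides the shell and the picture viewer there is one more tool, called after "Request:" as name([rows], argument=value, ...), one row to a line, values as JSON. jog_arm: Moves the arm, as the interface text tells. Its arguments: {"type":"object","properties":{"hand":{"type":"array"},"travel":{"type":"array"},"yaw":{"type":"array"},"grip_force":{"type":"number"}},"required":["hand","travel","yaw"]}

```bash
mkdir -p pics; cat > h.py <<'E'
import numpy as np, cv2
from rig import env
def save(name,f):
    im=env.get_image(name); cv2.imwrite(f,im[:,:,::-1]); return im
def ray(c,u,v,st=None):
    K=c
    d=np.array([(u-c["cx"])/c["fx"],(v-c["cy"])/c["fy"]]); s=d.copy()
    for _ in range(10): s=d/(1+c["k1"]*(s@s))
    r=np.array([s[0],s[1],1.])
    if "position" in c: return np.array(c["position"]),np.array(c["rotation"])@r
    H=np.array(c["hand_eye"]); R=np.array(st["tool_rot"]); 
    return np.array(st["position"])+R@H[:3,3], R@H[:3,:3]@r
def onz(c,u,v,z,st=None):
    o,d=ray(c,u,v,st); return o+d*(z-o[2])/d[2]
def tri(a,b):
    (o1,d1),(o2,d2)=a,b
    A=np.stack([d1,-d2],1); t=np.linalg.lstsq(A,o2-o1,rcond=None)[0]
    p,q=o1+t[0]*d1,o2+t[1]*d2; return (p+q)/2,np.linalg.norm(p-q)
def proj(c,P,st=None):
    if "position" in c: p=np.array(c["rotation"]).T@(np.array(P)-c["position"])
    else:
        H=np.array(c["hand_eye"]);R=np.array(st["tool_rot"])
        p=H[:3,:3].T@(R.T@(np.array(P)-st["position"])-H[:3,3])
    s=p[:2]/p[2]; s=s*(1+c["k1"]*(s@s)); return np.array([c["fx"]*s[0]+c["cx"],c["fy"]*s[1]+c["cy"]])
E
python3 - <<'E'
from h import *
a=save("scene","pics/s0.png");b=save("top","pics/t0.png")
np.set_printoptions(precision=3,suppress=True)
for n in("scene","top","wrist"): print(n,env.calibration(n))
print(env.finger_overhang, env.observe())
E
```

```text
scene {'fx': 415.5212309620991, 'fy': 415.5212309620991, 'cx': 273.6883099340272, 'cy': 208.88938581927923, 'k1': 0.025564501484394108, 'position': array([1.222, 0.789, 0.825]), 'rotation': array([[-0.678,  0.422, -0.602],
       [ 0.735,  0.4  , -0.548],
       [ 0.009, -0.814, -0.581]])}
top {'fx': 470.3164919997602, 'fy': 470.3164919997602, 'cx': 287.7043815280029, 'cy': 218.36156732657935, 'k1': 0.007251487495330591, 'position': array([0.267, 0.133, 1.449]), 'rotation': array([[-0.026, -0.981,  0.192],
       [-0.999,  0.022, -0.023],
       [ 0.019, -0.193, -0.981]])}
wrist {'fx': 331.79177706577906, 'fy': 331.79177706577906, 'cx': 276.31450517906353, 'cy': 211.86030731050482, 'k1': -0.04277351343127517, 'hand_eye': array([[ 0.001, -0.957, -0.289,  0.073],
       [ 1.   ,  0.001, -0.001,  0.   ],
       [ 0.001, -0.289,  0.957, -0.126],
       [ 0.   ,  0.   ,  0.   ,  1.   ]])}
0.017 {'time_s': 0.1, 'q': array([-82.353,  21.839,  74.379,   0.002,  83.858, -12.334]), 'qvel': array([-0.066, -0.138, -0.209, -0.054, -0.037,  0.004]), 'joint_efforts': array([  0.003, -44.923, -23.166,  -0.   ,   0.004,   0.   ]), 'position': array([ 0.188, -0.517,  0.248]), 'tool_rot': array([[ 0.94 ,  0.342, -0.   ],
       [ 0.342, -0.94 ,  0.001],
       [ 0.   , -0.001, -1.   ]]), 'ft_force': array([-0.287,  0.744, -0.422]), 'wrist_torque': array([-0.062, -0.022, -0.024]), 'gripper_force': 0.0, 'grip_width': 0.08508048599319629}
```

View pics/s0.png

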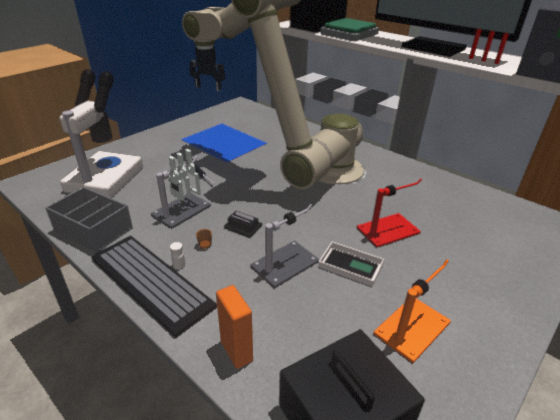

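View pics/t0.png

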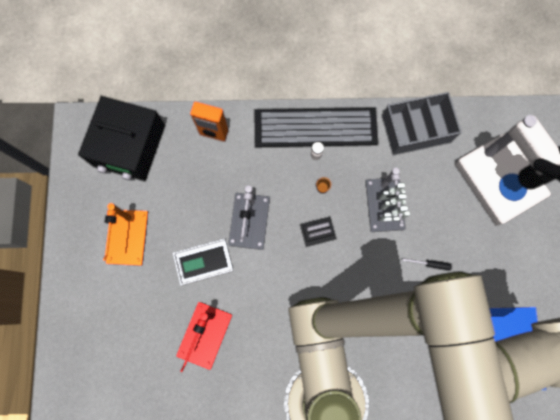

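The top view shows the crowded stand at about (388,200), grey spare at (247,215), dock at (318,231), jar (323,185), flux (317,150), driver (428,263) and tray (203,262). There are three spare-shaped stands: grey (247,215), orange (125,237) and red (205,335). Only the grey one fits, since the other two are the excluded colours. I'll confirm it in an enlarged crop.

```bash
python3 - <<'E'
import cv2,numpy as np
t=cv2.imread("pics/t0.png");s=cv2.imread("pics/s0.png")
f=lambda im,x,y,w,h:cv2.resize(im[y:y+h,x:x+w],(400,300),interpolation=cv2.INTER_CUBIC)
a=np.hstack([f(t,350,160,80,60),f(t,215,175,107,80)])
b=np.hstack([f(s,140,140,120,90),f(s,215,190,120,90)])
cv2.imwrite("pics/c0.png",np.vstack([a,b]))
E
```

```text
(no output)
```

View pics/c0.png

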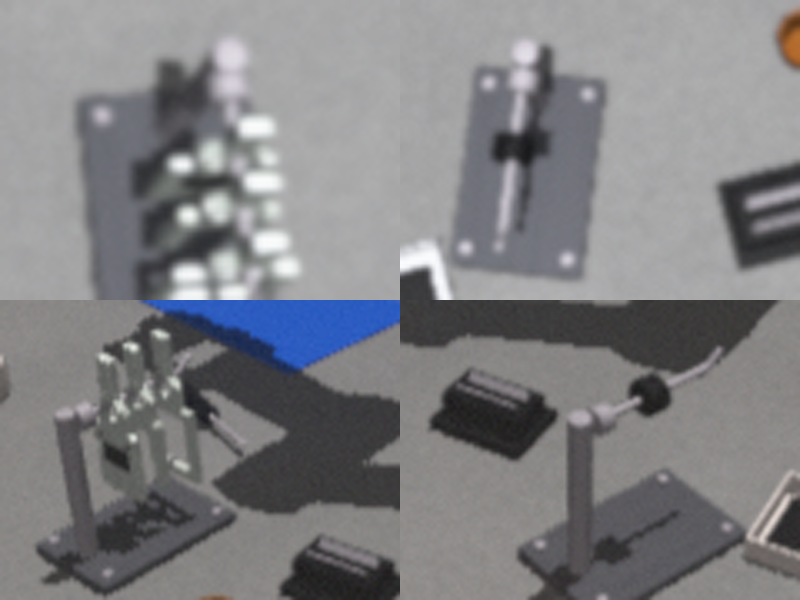

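The crop confirms the grey stand with the black bush as the spare. The crowded stand has three tabs, with tops at about (401.6,185.6), (402.6,196.4) and (404,208), and its post top at about (396,170).

```bash
python3 - <<'E'
from h import *
np.set_printoptions(precision=4,suppress=True)
c=env.calibration("top");s=env.calibration("scene")
for n,u,v,z in [("cpost",396,170,.172),("tabR",401.6,185.6,.208),("tabM",402.6,196.4,.208),("tabF",404,208,.208),("spost",248.4,188.4,.172),("stip",241.2,241.3,.17),("bush",249,214.3,.176),("dock",318,231,.04)]:
    print(n,onz(c,u,v,z))
# scene crop -> px/ 3.333
S=lambda x,y,x0,y0:(x/3.3333+x0,y/3.3333+y0)
for n,p,z in [("cpost",S(68,412-300,140,140),.172),("tabs back",S(107,356-300,140,140),.208),("tabmid",S(133,347-300,140,140),.208),("tabfront",S(160,334-300,140,140),.208),("spost",S(580-400,415-300,215,190),.172),("stip",S(718-400,352-300,215,190),.17)]:
    print(n,onz(s,*p,z))
# base plate corners spare (top crop) z=.012
for x,y in [(477,65),(606,82),(583,278),(453,262)]: print("sbase",onz(c,(x-400)/3.738+215,y/3.738+175,.012))
# dock corners top
im=cv2.imread("pics/t0.png");g=cv2.cvtColor(im,cv2.COLOR_BGR2GRAY)
m=(g[205:255,290:345]<60).astype(np.uint8)
k=max(cv2.findContours(m,0,2)[0],key=cv2.contourArea)
r=cv2.minAreaRect(k);print(r)
for p in cv2.boxPoints(r)+[290,205]: print("dock c",p,onz(c,*p,.0),onz(c,*p,.036))
E
```

```text
cpost [ 0.6495 -0.2088  0.172 ]
tabR [ 0.594  -0.2114  0.208 ]
tabM [ 0.5635 -0.2119  0.208 ]
tabF [ 0.5311 -0.2133  0.208 ]
spost [0.6046 0.2097 0.172 ]
stip [0.4559 0.2311 0.17  ]
bush [0.5298 0.2086 0.176 ]
dock [0.5013 0.0078 0.04  ]
cpost [ 0.6464 -0.2045  0.172 ]
tabs back [ 0.5945 -0.2086  0.208 ]
tabmid [ 0.5672 -0.2056  0.208 ]
tabfront [ 0.5337 -0.2084  0.208 ]
spost [0.6039 0.2101 0.172 ]
stip [0.4619 0.2328 0.17  ]
sbase [0.6349 0.2597 0.012 ]
sbase [0.6178 0.1516 0.012 ]
sbase [0.4527 0.1737 0.012 ]
sbase [0.4685 0.2802 0.012 ]
((27.61764907836914, 25.97058868408203), (20.61552619934082, 28.861738204956055), 75.96376037597656)
dock c [301.1177 224.4706] [0.5299 0.0564 0.    ] [0.5234 0.0583 0.036 ]
dock c [329.1176 217.4706] [ 0.5503 -0.0325  0.    ] [ 0.5432 -0.0284  0.036 ]
dock c [334.1176 237.4706] [ 0.4864 -0.0453  0.    ] [ 0.4809 -0.0409  0.036 ]
dock c [306.1176 244.4706] [0.4664 0.0429 0.    ] [0.4614 0.0451 0.036 ]
```

Estimates: crowded rod along +x at about 2°, front tab at (0.533,-0.211). Spare post at (0.604,0.210), yaw about -7.5°. Dock yaw about +12°. I'll move above the crowded hook for a close look.

Request:
jog_arm([
  [0.03,0.03,0.014],
  [0.036,0.031,0.014],
  [0.036,0.031,0.014],
  [0.036,0.031,0.014],
  [0.036,0.031,0.014],
], hand=[0.06,0.06,0.06,0.06,0.06], yaw=[-0.031,-0.031,-0.031,-0.031,-0.031])

```text
time_s: 0.72
position: [0.3629, -0.3616, 0.3185]
tool_rot: [[0.981, 0.191, -0.0], [0.191, -0.981, 0.001], [-0.0, -0.001, -1.0]]
ft_force: [-0.6, -0.3, 0.1]
grip_width: 0.0603
gripper_force: 0.0
```

Request:
jog_arm([
  [0.036,0.031,0],
  [0.036,0.031,0],
  [0.036,0.031,0],
  [0.036,0.031,0],
  [0.036,0.028,0],
], hand=[0.06,0.06,0.06,0.06,0.06], yaw=[-0.031,-0.031,-0.031,-0.031,-0.031])

```text
time_s: 1.35
position: [0.543, -0.2095, 0.318]
tool_rot: [[0.999, 0.038, -0.001], [0.038, -0.999, 0.0], [-0.001, -0.0, -1.0]]
ft_force: [0.9, -0.5, 0.4]
grip_width: 0.0603
gripper_force: 0.0
```

```bash
python3 - <<'E'
from h import *
st=env.observe();im=save("wrist","pics/w1.png")
print(st["position"],st["tool_rot"],st["time_s"],st["grip_width"],st["ft_force"])
E
```

```text
[ 0.54296959 -0.20954723  0.31804343] [[ 9.99277288e-01  3.80072929e-02 -5.89979845e-04]
 [ 3.80074745e-02 -9.99277410e-01  2.99680064e-04]
 [-5.78163504e-04 -3.21887125e-04 -9.99999781e-01]] 1.35 0.060325230049044734 [ 0.92097434 -0.51220425  0.39732725]
```

View pics/w1.png

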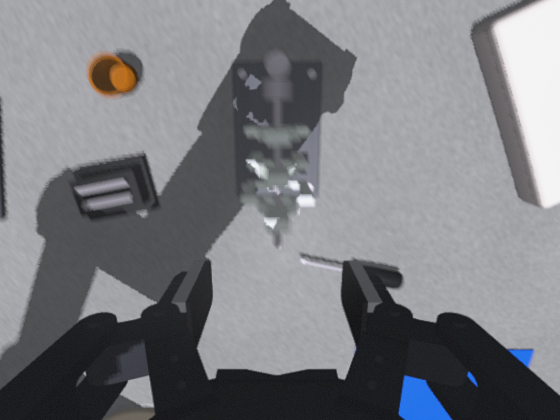

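```bash
python3 - <<'E'
import cv2
a=cv2.imread("pics/w1.png")[45:255,210:350];cv2.imwrite("pics/w1c.png",cv2.resize(a,(400,600),interpolation=cv2.INTER_CUBIC))
E
```

```text
(no output)
```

View pics/w1c.png

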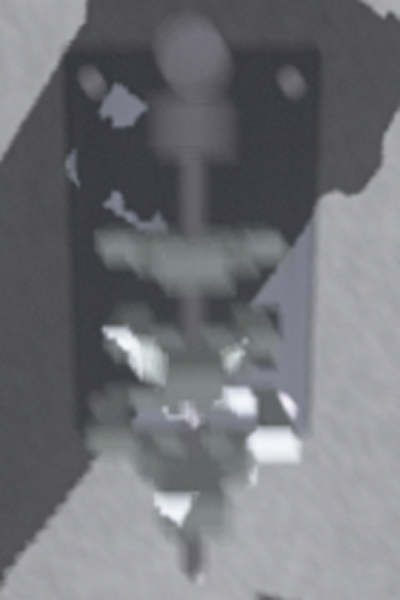

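```bash
python3 - <<'E'
from h import *
np.set_printoptions(precision=4,suppress=True)
st=env.observe();c=env.calibration("wrist")
S=lambda x,y:(x/2.857+210,y/2.857+45)
p=onz(c,*S(193,55),.172,st);t=onz(c,*S(193,575),.170,st);print("post",p,"tip",t,np.linalg.norm((p-t)[:2]),np.degrees(np.arctan2(*(p-t)[1::-1])))
for y in(110,155,200):print("rod/collar",onz(c,*S(193,y),.16 if y==200 else .172,st))
for q in [(0.594,-.2105,.208),(.565,-.21,.208),(.532,-.211,.208),(.532,-.211,.17)]:
    print(q,(proj(c,q,st)-[210,45])*2.857)
E
```

```text
post [ 0.6539 -0.2027  0.172 ] tip [ 0.5046 -0.209   0.17  ] 0.1494301923109853 2.411020812149896
rod/collar [ 0.6401 -0.2033  0.172 ]
rod/collar [ 0.6285 -0.2037  0.172 ]
rod/collar [ 0.6166 -0.2043  0.16  ]
(0.594, -0.2105, 0.208) [214.6242 297.9584]
(0.565, -0.21, 0.208) [207.13   413.0754]
(0.532, -0.211, 0.208) [205.1126 535.1992]
(0.532, -0.211, 0.17) [203.5399 491.4929]
```

The rod line from the wrist view reads 149 mm from post to tip at 2.4°, which matches the given sizes. Next I'll lower onto the front tab at about (0.534,-0.209).

Request:
jog_arm([
  [-0.009,0,-0.03],
  [0,0,-0.035],
  [0,0,-0.03],
  [0,0,-0.02],
  [0,0,-0.01],
], hand=[0.05,0.05,0.05,0.05,0.05], yaw=[0.002,0,0,0,0])

```text
time_s: 2.02
position: [0.5326, -0.2107, 0.192]
tool_rot: [[0.999, 0.041, -0.002], [0.041, -0.999, 0.001], [-0.002, -0.001, -1.0]]
ft_force: [1.0, 0.7, -0.1]
grip_width: 0.0501
gripper_force: 0.0
```

```bash
python3 - <<'E'
from h import *
st=env.observe();im=env.get_image("wrist");cv2.imwrite("pics/w2.png",cv2.resize(im[100:,100:460,::-1],(720,640))[:600])
print(st["position"],st["ft_force"])
E
```

```text
[ 0.53259174 -0.21070024  0.19204954] [ 1.02926185  0.67309583 -0.05383327]
```

View pics/w2.png

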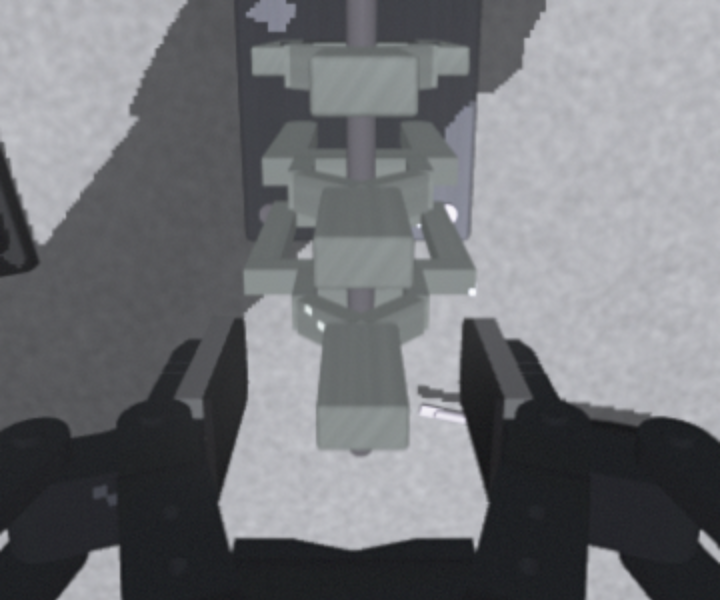

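The front tab sits centred between the pads, top face at crop (362,427), with the others behind at (364,268) and (364,88).

```bash
python3 - <<'E'
from h import *
np.set_printoptions(precision=4,suppress=True)
st=env.observe();c=env.calibration("wrist")
for p in [(362,406),(362,449),(318,449),(408,449),(364,238),(364,293),(364,57),(364,115),(360,455)]:
    print(p,onz(c,p[0]/2+100,p[1]/2+100,.208 if p[1]!=455 else .17,st))
E
```

```text
(362, 406) [ 0.5369 -0.2125  0.208 ]
(362, 449) [ 0.5274 -0.2129  0.208 ]
(318, 449) [ 0.5271 -0.2044  0.208 ]
(408, 449) [ 0.5278 -0.2218  0.208 ]
(364, 238) [ 0.5701 -0.2113  0.208 ]
(364, 293) [ 0.5599 -0.2118  0.208 ]
(364, 57) [ 0.6005 -0.2099  0.208 ]
(364, 115) [ 0.5913 -0.2103  0.208 ]
(360, 455) [ 0.4982 -0.2141  0.17  ]
```

Request:
jog_arm([
  [0,-0.002,0.001],
  [0,0,0],
  [0,0,0],
  [0,0,0],
  [0,0,0],
], hand=[0.03,0.01,0.01,0.01,0.01], yaw=[0,0,0,0,0], grip_force=60)

```text
time_s: 2.7
position: [0.5333, -0.2127, 0.1954]
tool_rot: [[0.999, 0.041, 0.002], [0.041, -0.999, -0.001], [0.002, 0.001, -1.0]]
ft_force: [-1.1, 2.3, 4.8]
grip_width: 0.0166
gripper_force: 58.8
```

Request:
jog_arm([
  [0,0,0.005],
  [0,0,0.005],
  [0,0,0.005],
  [0,0,0],
  [0,0,0],
], hand=[0.01,0.01,0.01,0.01,0.01], yaw=[0,0,0,0,0])

```text
time_s: 3.32
position: [0.5329, -0.2129, 0.2092]
tool_rot: [[0.999, 0.041, -0.0], [0.041, -0.999, 0.0], [-0.0, -0.0, -1.0]]
ft_force: [0.2, 0.0, -2.6]
grip_width: 0.0167
gripper_force: 58.5
```

Request:
jog_arm([
  [0,0,0.001],
  [-0.015,-0.0006,0],
  [-0.015,-0.0006,0],
  [-0.015,-0.0006,0],
  [-0.015,-0.0006,0],
], hand=[0.01,0.01,0.01,0.01,0.01], yaw=[0,0,0,0,0])

```text
time_s: 3.95
position: [0.4722, -0.2153, 0.2103]
tool_rot: [[0.999, 0.041, -0.0], [0.041, -0.999, -0.0], [-0.0, 0.0, -1.0]]
ft_force: [0.4, -0.3, -1.6]
grip_width: 0.0168
gripper_force: 58.5
```

Request:
jog_arm([
  [-0.01,0.03,0.006],
  [-0.01,0.045,0.006],
  [-0.01,0.045,0.006],
  [-0.01,0.045,0.006],
  [-0.01,0.045,0.006],
], hand=[0.01,0.01,0.01,0.01,0.01], yaw=[-0.017,-0.017,-0.017,-0.017,-0.017])

```text
time_s: 4.58
position: [0.4221, -0.0041, 0.2406]
tool_rot: [[0.999, -0.045, 0.001], [-0.045, -0.999, -0.0], [0.001, 0.0, -1.0]]
ft_force: [0.6, 0.2, -2.3]
grip_width: 0.0167
gripper_force: 58.8
```

Request:
jog_arm([
  [0,0.05,0],
  [-0.006,0.05,0],
  [-0.006,0.05,0],
  [-0.006,0.05,0],
  [-0.006,0.042,0],
], hand=[0.01,0.01,0.01,0.01,0.01], yaw=[-0.017,-0.017,-0.017,-0.017,-0.017])

```text
time_s: 5.2
position: [0.3983, 0.2382, 0.2405]
tool_rot: [[0.992, -0.129, 0.0], [-0.129, -0.992, 0.0], [0.0, -0.0, -1.0]]
ft_force: [1.0, 0.5, -2.0]
grip_width: 0.0169
gripper_force: 58.8
```

Request:
jog_arm([
  [0,0,0],
  [0,0,0],
  [0,0,0],
  [0,0,0],
  [0,0,0],
], hand=[0.01,0.01,0.01,0.01,0.01], yaw=[0,0,0,0,0])

```text
time_s: 5.82
position: [0.3991, 0.2363, 0.2403]
tool_rot: [[0.992, -0.13, 0.0], [-0.13, -0.992, -0.0], [0.0, 0.0, -1.0]]
ft_force: [0.2, -1.0, -2.0]
grip_width: 0.017
gripper_force: 59.0
```

```bash
python3 - <<'E'
from h import *
st=env.observe();im=env.get_image("wrist");cv2.imwrite("pics/w3.png",im[:,:,::-1])
cv2.imwrite("pics/w3c.png",cv2.resize(im[:400,100:460,::-1],(540,600)))
print(st["position"],st["ft_force"])
E
```

```text
[0.3991224  0.23629529 0.2403462 ] [ 0.19831227 -0.97981744 -1.9672001 ]
```

View pics/w3c.png

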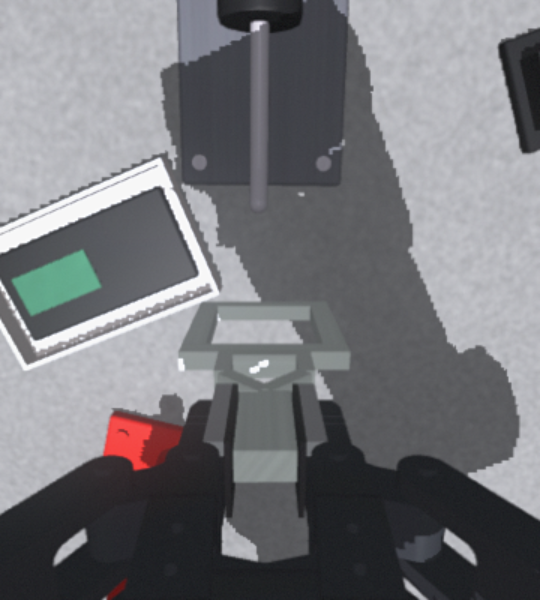

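The spare's rod runs from crop (260,25) to its tip end at (259,207). The bush front face is at about row 20, and the frame is held straight with its tab at (264,467).

```bash
python3 - <<'E'
from h import *
np.set_printoptions(precision=4,suppress=True)
st=env.observe();c=env.calibration("wrist")
f=lambda x,y,z:onz(c,x/1.5+100,y/1.5,z,st)
R=np.array(st["tool_rot"])
t=f(259,205,.170);r=f(260,40,.16);r2=f(259.5,150,.16)
print("tipend",t,"rod",r,r2,np.degrees(np.arctan2(*(r-r2)[1::-1])))
b=f(262,30,.160-.016+.002); print("bush bottom front?",b, f(260,22,.1635))
for p in [(234,451),(297,451),(233,482),(298,482)]: 
    q=f(*p,st["position"][2]+.016); print("tab",q,R.T@(q-st["position"]))
print("tool yaw",np.degrees(np.arctan2(R[1,0],R[0,0])))
E
```

```text
tipend [0.4582 0.2306 0.17  ] rod [0.5178 0.2224 0.16  ] [0.4786 0.2278 0.16  ] -7.806893832338775
bush bottom front? [0.5244 0.2209 0.146 ] [0.523  0.2217 0.1635]
tab [0.405  0.243  0.2564] [ 0.005  -0.0073 -0.016 ]
tab [0.4029 0.2273 0.2564] [ 0.005   0.0086 -0.016 ]
tab [0.396  0.2446 0.2564] [-0.0041 -0.0077 -0.016 ]
tab [0.3938 0.228  0.2564] [-0.0041  0.009  -0.016 ]
tool yaw -7.44122911950554
```

Request:
jog_arm([
  [0,0.0025,-0.03],
  [0.012,-0.0016,0],
  [0.012,-0.0016,0],
  [0.012,-0.0016,0],
  [0.012,-0.0016,0],
], hand=[0.01,0.01,0.01,0.01,0.01], yaw=[-0.003,0,0,0,0], grip_force=120)

```text
time_s: 6.5
position: [0.4482, 0.2326, 0.2108]
tool_rot: [[0.991, -0.132, 0.001], [-0.132, -0.991, 0.0], [0.001, -0.0, -1.0]]
ft_force: [-0.2, 0.7, -2.1]
grip_width: 0.0153
gripper_force: 117.4
```

Request:
jog_arm([
  [0.006,-0.0008,0],
  [0.006,-0.0008,0],
  [0.006,-0.0008,0],
  [0.006,-0.0008,0],
  [0,0,0],
], hand=[0.01,0.01,0.01,0.01,0.01], yaw=[0,0,0,0,0])

```text
time_s: 7.12
position: [0.4713, 0.2296, 0.2103]
tool_rot: [[0.991, -0.132, -0.0], [-0.132, -0.991, -0.0], [-0.0, 0.0, -1.0]]
ft_force: [0.1, 0.2, -1.0]
grip_width: 0.0153
gripper_force: 117.4
```

Request:
jog_arm([
  [0.013,-0.0017,0],
  [0.013,-0.0017,0],
  [0,0,-0.006],
  [0,0,-0.005],
  [0,0,-0.002],
], hand=[0.01,0.01,0.01,0.01,0.01], yaw=[0,0,0,0,0])

```text
time_s: 7.75
position: [0.4965, 0.2263, 0.1968]
tool_rot: [[0.991, -0.132, -0.001], [-0.132, -0.991, -0.0], [-0.001, 0.0, -1.0]]
ft_force: [-0.5, -0.4, -2.2]
grip_width: 0.0157
gripper_force: 117.4
```

Request:
jog_arm([
  [0.01,-0.0013,-0.0005],
  [0.008,-0.001,0],
  [0.005,-0.0007,0],
  [0.005,-0.0007,0],
  [0.004,-0.0005,0],
], hand=[0.01,0.01,0.01,0.01,0.01], yaw=[0,0,0,0,0])

```text
time_s: 8.38
position: [0.5278, 0.2222, 0.1968]
tool_rot: [[0.991, -0.132, -0.004], [-0.132, -0.991, -0.0], [-0.004, 0.001, -1.0]]
ft_force: [-6.8, 0.1, 1.8]
grip_width: 0.0156
gripper_force: 117.8
```

Request:
jog_arm([
  [0.002,-0.0003,0],
  [0.002,-0.0003,0],
  [0.002,-0.0003,0],
  [0.001,0,0],
  [0.001,-0.0002,0],
], hand=[0.01,0.01,0.01,0.01,0.01], yaw=[0,0,0,0,0])

```text
time_s: 9.0
position: [0.5358, 0.221, 0.1968]
tool_rot: [[0.991, -0.132, -0.004], [-0.132, -0.991, -0.0], [-0.003, 0.001, -1.0]]
ft_force: [-6.5, -0.7, 1.2]
grip_width: 0.0161
gripper_force: 117.8
```

```bash
python3 - <<'E'
from h import *
st=env.observe();im=env.get_image("wrist");c=env.calibration("wrist")
R=np.array(st["tool_rot"]);P=lambda d:proj(c,np.array([.607,.2108,.1635])-np.array([.991,-.132,0])*d,st)
print([(d,P(d).round()) for d in(0,.03,.045,.066)])
cv2.imwrite("pics/w4.png",cv2.resize(im[80:380,180:380,::-1],(400,600)))
E
```

```text
[(0, array([277., 114.])), (0.03, array([277., 178.])), (0.045, array([277., 208.])), (0.066, array([277., 247.]))]
```

View pics/w4.png

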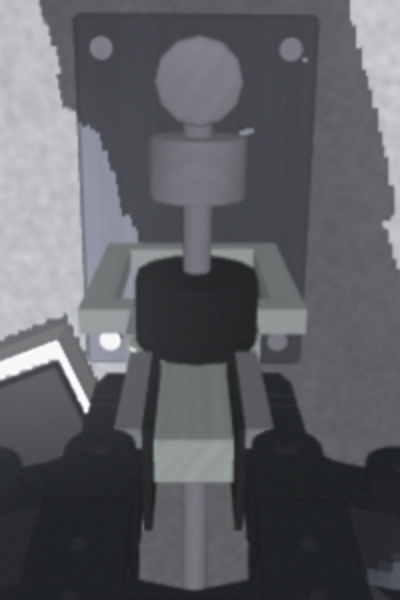

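The stop ring's front edge is at crop (198,205) and the bush's rear face, where the rod enters it, is at (197,272).

```bash
python3 - <<'E'
from h import *
np.set_printoptions(precision=4,suppress=True)
st=env.observe();c=env.calibration("wrist")
f=lambda x,y,z:onz(c,x/2+180,y/2+80,z,st)
print("ring front",f(198,206,.1725),f(197,206,.1635),"bush rear",f(197,272,.1635),f(197,259,.176),"bush front",f(197,360,.176),"post",f(198,80,.172), np.array(c["hand_eye"])[:3,3]+0, st["position"])
print("ring w",f(151,198,.16)-f(246,198,.16))
E
```

```text
ring front [0.577  0.214  0.1725] [0.5751 0.2144 0.1635] bush rear [0.5584 0.2166 0.1635] [0.5655 0.2157 0.176 ] bush front [0.5402 0.219  0.176 ] post [0.6048 0.2104 0.172 ] [ 0.0731  0.0004 -0.1256] [0.5359 0.221  0.1968]
ring w [0.0031 0.0234 0.    ]
```

The gap to the ring is about 15 mm (±3), so I'll advance 10 mm and then creep.

Request:
jog_arm([
  [0.002,-0.0003,0],
  [0.002,-0.0003,0],
  [0.002,-0.0002,0],
  [0.002,-0.0003,0],
  [0.002,-0.0003,0],
], hand=[0.01,0.01,0.01,0.01,0.01], yaw=[0,0,0,0,0])

```text
time_s: 9.68
position: [0.5457, 0.2196, 0.1968]
tool_rot: [[0.991, -0.132, -0.004], [-0.132, -0.991, -0.0], [-0.004, 0.001, -1.0]]
ft_force: [-6.3, 0.9, 1.7]
grip_width: 0.0156
gripper_force: 117.8
```

Request:
jog_arm([
  [0.0003,0,0],
  [0.0003,0,0],
  [0.0002,0,0],
  [0.0002,-0.0001,0],
  [0,0,0],
], hand=[0.01,0.01,0.01,0.01,0.01], yaw=[0,0,0,0,0])

```text
time_s: 10.3
position: [0.5468, 0.2195, 0.1968]
tool_rot: [[0.991, -0.132, -0.003], [-0.132, -0.991, -0.0], [-0.003, 0.001, -1.0]]
ft_force: [-5.9, 0.3, 1.0]
grip_width: 0.0155
gripper_force: 117.8
```

Request:
jog_arm([
  [0.0004,0,0],
  [0.0004,-0.0001,0],
  [0.0003,0,0],
  [0.0002,-0.0001,0],
  [0,0,0],
], hand=[0.01,0.01,0.01,0.01,0.01], yaw=[0,0,0,0,0])

```text
time_s: 10.92
position: [0.5482, 0.2193, 0.1968]
tool_rot: [[0.991, -0.132, -0.003], [-0.132, -0.991, -0.0], [-0.003, 0.001, -1.0]]
ft_force: [-7.7, -0.2, 1.3]
grip_width: 0.0155
gripper_force: 117.8
```

Request:
jog_arm([
  [0.0004,0,0],
  [0.0004,-0.0001,0],
  [0.0003,0,0],
  [0.0001,-0.0001,0],
  [0,0,0],
], hand=[0.01,0.01,0.01,0.01,0.01], yaw=[0,0,0,0,0])

```text
time_s: 11.55
position: [0.5494, 0.2191, 0.1968]
tool_rot: [[0.991, -0.132, -0.003], [-0.132, -0.991, -0.0], [-0.003, 0.001, -1.0]]
ft_force: [-6.0, 0.0, 1.5]
grip_width: 0.0152
gripper_force: 117.8
```

Request:
jog_arm([
  [0.0004,0,0],
  [0.0004,-0.0001,0],
  [0.0003,0,0],
  [0.0001,-0.0001,0],
  [0,0,0],
], hand=[0.01,0.01,0.01,0.01,0.01], yaw=[0,0,0,0,0])

```text
time_s: 12.18
position: [0.5506, 0.2189, 0.1968]
tool_rot: [[0.991, -0.132, -0.003], [-0.132, -0.991, -0.0], [-0.003, 0.001, -1.0]]
ft_force: [-5.3, -0.5, 0.9]
grip_width: 0.0155
gripper_force: 117.8
```

Request:
jog_arm([
  [0.0004,0,0],
  [0.0004,-0.0001,0],
  [0.0003,0,0],
  [0.0001,-0.0001,0],
  [0,0,0],
], hand=[0.01,0.01,0.01,0.01,0.01], yaw=[0,0,0,0,0])

```text
time_s: 12.8
position: [0.5518, 0.2188, 0.1968]
tool_rot: [[0.991, -0.132, -0.003], [-0.132, -0.991, -0.0], [-0.003, 0.0, -1.0]]
ft_force: [-6.5, -0.4, 2.0]
grip_width: 0.0156
gripper_force: 117.8
```

Request:
jog_arm([
  [0.0004,0,0],
  [0.0004,-0.0001,0],
  [0.0003,0,0],
  [0.0001,-0.0001,0],
  [0,0,0],
], hand=[0.01,0.01,0.01,0.01,0.01], yaw=[0,0,0,0,0])

```text
time_s: 13.42
position: [0.553, 0.2186, 0.1968]
tool_rot: [[0.991, -0.132, -0.003], [-0.132, -0.991, 0.0], [-0.003, 0.0, -1.0]]
ft_force: [-6.3, 0.7, 1.2]
grip_width: 0.0158
gripper_force: 117.8
```

Request:
jog_arm([
  [0.0004,0,0],
  [0.0004,-0.0001,0],
  [0.0003,0,0],
  [0.0001,-0.0001,0],
  [0,0,0],
], hand=[0.01,0.01,0.01,0.01,0.01], yaw=[0,0,0,0,0])

```text
time_s: 14.05
position: [0.5542, 0.2184, 0.1968]
tool_rot: [[0.991, -0.132, -0.003], [-0.132, -0.991, 0.0], [-0.003, 0.0, -1.0]]
ft_force: [-6.7, 0.9, 1.2]
grip_width: 0.0157
gripper_force: 117.8
```

Request:
jog_arm([
  [0.0004,0,0],
  [0.0004,-0.0001,0],
  [0.0003,0,0],
  [0.0001,-0.0001,0],
  [0,0,0],
], hand=[0.01,0.01,0.01,0.01,0.01], yaw=[0,0,0,0,0])

```text
time_s: 14.68
position: [0.5545, 0.2184, 0.1968]
tool_rot: [[0.991, -0.131, -0.005], [-0.131, -0.991, 0.0], [-0.005, 0.001, -1.0]]
ft_force: [-9.9, -0.0, 3.8]
grip_width: 0.0154
gripper_force: 117.9
```

The bush has met its stop: it moved 0.3 mm for a 1.2 mm command and the force rose. I'll build the press up.

Request:
jog_arm([
  [0.0004,0,0],
  [0.0004,-0.0001,0],
  [0,0,0],
  [0,0,0],
  [0,0,0],
], hand=[0.01,0.01,0.01,0.01,0.01], yaw=[0,0,0,0,0])

```text
time_s: 15.3
position: [0.5547, 0.2184, 0.1968]
tool_rot: [[0.991, -0.131, -0.007], [-0.131, -0.991, 0.0], [-0.007, 0.001, -1.0]]
ft_force: [-13.9, 0.9, 5.7]
grip_width: 0.0155
gripper_force: 118.0
```

Request:
jog_arm([
  [0.0003,0,0],
  [0,0,0],
  [0,0,0],
  [0,0,0],
  [0,0,0],
], hand=[0.01,0.01,0.01,0.01,0.01], yaw=[0,0,0,0,0])

```text
time_s: 15.92
position: [0.5547, 0.2184, 0.1968]
tool_rot: [[0.991, -0.131, -0.008], [-0.131, -0.991, 0.0], [-0.007, 0.001, -1.0]]
ft_force: [-14.9, 0.6, 7.2]
grip_width: 0.0153
gripper_force: 118.1
```

Request:
jog_arm([
  [0,0,0],
  [0,0,0],
  [0,0,0],
  [0,0,0],
  [0,0,0],
], hand=[0.01,0.01,0.01,0.01,0.01], yaw=[0,0,0,0,0])

```text
time_s: 16.55
position: [0.5547, 0.2184, 0.1968]
tool_rot: [[0.991, -0.131, -0.008], [-0.131, -0.991, 0.0], [-0.008, 0.001, -1.0]]
ft_force: [-15.6, 2.1, 6.2]
grip_width: 0.0155
gripper_force: 118.1
```

Request:
jog_arm([
  [-0.001,0.0001,0],
  [-0.001,0.0002,0],
  [-0.001,0.0001,-0.0005],
  [0,0,-0.0005],
  [0,0,0],
], hand=[0.01,0.01,0.01,0.01,0.01], yaw=[0,0,0,0,0], grip_force=40)

```text
time_s: 17.18
position: [0.5543, 0.2184, 0.1965]
tool_rot: [[0.991, -0.132, -0.0], [-0.132, -0.991, 0.0], [-0.0, -0.0, -1.0]]
ft_force: [-5.8, 0.0, 6.5]
grip_width: 0.0153
gripper_force: 118.4
```

Request:
jog_arm([
  [0,0,0],
  [0,0,0],
  [0,0,0],
  [0,0,0.02],
  [0,0,0.04],
], hand=[0.025,0.04,0.05,0.05,0.05], yaw=[0,0,0,0,0])

```text
time_s: 17.8
position: [0.5542, 0.2182, 0.2551]
tool_rot: [[0.991, -0.132, -0.003], [-0.132, -0.991, -0.001], [-0.003, 0.001, -1.0]]
ft_force: [0.8, 0.4, 1.0]
grip_width: 0.0499
gripper_force: 0.0
```

Request:
jog_arm([
  [0,0,0.045],
  [0,-0.03,0.02],
  [0,-0.06,0],
  [0,-0.06,0],
  [0,-0.06,0],
], hand=[0.05,0.05,0.05,0.05,0.05], yaw=[0,0.035,0.035,0.035,0.035])

```text
time_s: 18.42
position: [0.5544, 0.0065, 0.3209]
tool_rot: [[1.0, 0.009, 0.001], [0.009, -1.0, -0.0], [0.001, 0.0, -1.0]]
ft_force: [0.9, 0.2, -0.2]
grip_width: 0.0501
gripper_force: 0.0
```

```bash
python3 - <<'E'
from h import *
for _ in range(3): env.get_image("wrist")
st=env.observe();im=env.get_image("wrist");s=env.get_image("scene");np.save("dock.npy",im);import pickle;pickle.dump(st,open("dock.pkl","wb"))
print(st["position"],st["tool_rot"])
c=env.calibration("wrist");p=proj(c,[.503,.0075,.03],st);print(p)
x,y=int(p[0])-70,int(p[1])-75
print("crop",x,y)
cv2.imwrite("pics/d.png",np.hstack([cv2.resize(im[y:y+150,x:x+140,::-1],(560,600),interpolation=cv2.INTER_CUBIC),cv2.resize(s[190:290,240:280+40,::-1][:, :80],(240,300))if 0 else cv2.resize(s[180:330,240:300,::-1],(240,600),interpolation=cv2.INTER_CUBIC)]))
E
```

```text
[0.55468869 0.00583697 0.32069839] [[ 9.99993930e-01  3.48420078e-03  6.64865600e-06]
 [ 3.48420144e-03 -9.99993925e-01 -1.02739574e-04]
 [ 6.29065031e-06  1.02762115e-04 -9.99999995e-01]]
[274.86312563 211.0728354 ]
crop 204 136
```

View pics/d.png

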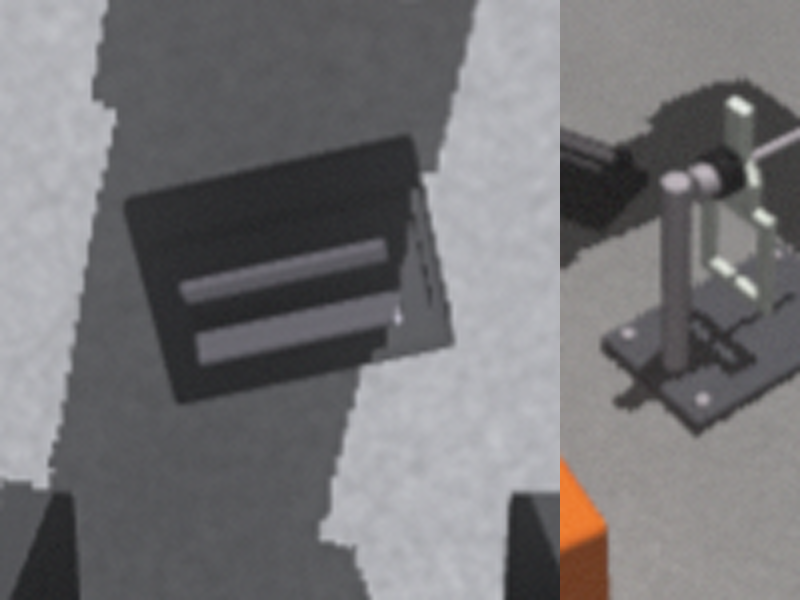

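```bash
python3 - <<'E'
from h import *
import pickle
np.set_printoptions(precision=4,suppress=True)
st=pickle.load(open("dock.pkl","rb"));c=env.calibration("wrist")
f=lambda x,y,z:onz(c,x/4+204,y/4+136,z,st)
L=[f(185,304,.036),f(388,260,.036),f(197,335,.036),f(395,292,.036)]
O=[f(180,284,.043),f(383,240,.043),f(201,365,.043),f(393,322,.043)]
for Q in(L,O):
    Q=np.array(Q);print(Q[:,:2],"mean",Q.mean(0)); d=(Q[0]-Q[1])+(Q[2]-Q[3]);a=np.degrees(np.arctan2(-d[0],d[1]));print("yaw",a,"len",np.linalg.norm(d)/2)
    n=np.array([np.cos(np.radians(a)),np.sin(np.radians(a)),0]);print("width",((Q[0]+Q[1]-Q[2]-Q[3])/2)@n)
B=[f(125,202,.0),f(410,136,.0),f(180,403,0),f(454,344,0)];print("base",np.mean(B,0),np.linalg.norm(B[0]-B[1]),np.linalg.norm(B[0]-B[2]))
d=B[0]-B[1];print(np.degrees(np.arctan2(-d[0],d[1])))
E
```

```text
[[ 0.5034  0.0393]
 [ 0.5184 -0.0259]
 [ 0.4929  0.0356]
 [ 0.5078 -0.0285]] mean [0.5056 0.0051 0.036 ]
yaw 13.018133076664087 len 0.06632944193704624
width 0.011020531384515716
[[ 0.5121  0.0402]
 [ 0.5267 -0.0237]
 [ 0.485   0.0339]
 [ 0.4998 -0.0275]] mean [0.5059 0.0057 0.043 ]
yaw 13.221637105367021 len 0.06434672125534023
width 0.027449158026508873
base [0.5037 0.0047 0.    ] 0.10001089378012874 0.07580562248775466
13.456614785204549
```

The frame hangs well with the bush against the ring. Slot centre (0.5055,0.005), yaw 13.1°, and its 11 x 66 mm size checks out. Now the second holder, at (0.565,-0.2116).

Request:
jog_arm([
  [0.0025,-0.05,0],
  [0.0025,-0.055,0],
  [0.0025,-0.055,0],
  [0.0025,-0.055,0],
  [0,-0.0026,-0.03],
], hand=[0.05,0.05,0.05,0.05,0.05], yaw=[0.009,0.009,0.009,0.009,0.002])

```text
time_s: 19.3
position: [0.5656, -0.2114, 0.2915]
tool_rot: [[0.999, 0.044, 0.003], [0.044, -0.999, -0.002], [0.003, 0.003, -1.0]]
ft_force: [-0.8, 0.3, -1.2]
grip_width: 0.0498
gripper_force: 0.0
```

Request:
jog_arm([
  [0,0,-0.03],
  [0,0,-0.02],
  [0,0,-0.01],
  [0,0,0],
  [0,0,0],
], hand=[0.05,0.05,0.05,0.05,0.05], yaw=[0,0,0,0,0])

```text
time_s: 19.92
position: [0.565, -0.2091, 0.2318]
tool_rot: [[0.999, 0.046, 0.001], [0.046, -0.999, -0.001], [0.001, 0.001, -1.0]]
ft_force: [-0.2, 1.2, 0.4]
grip_width: 0.0499
gripper_force: 0.0
```

```bash
python3 - <<'E'
from h import *
np.set_printoptions(precision=4,suppress=True)
st=env.observe();im=env.get_image("wrist");c=env.calibration("wrist");np.save("w5.npy",im)
print(st["position"],np.array(st["tool_rot"])[:2,0])
# bright aluminium mask of tab tops near the prediction
g=cv2.GaussianBlur(cv2.cvtColor(im,cv2.COLOR_RGB2GRAY),(3,3),0).astype(int)
for x0 in (.565,.596):
    u,v=proj(c,[x0,-.2112,.208],st);u=int(round(u));v=int(round(v));print(x0,u,v)
    print("row",[(i,g[v,i]) for i in range(u-40,u+41,3)])
    print("col",[(i,g[i,u]) for i in range(v-26,v+27,2)])
E
```

```text
[ 0.565  -0.2091  0.2318] [0.9989 0.0463]
0.565 280 266
row [(240, np.int64(178)), (243, np.int64(179)), (246, np.int64(179)), (249, np.int64(177)), (252, np.int64(178)), (255, np.int64(178)), (258, np.int64(179)), (261, np.int64(183)), (264, np.int64(136)), (267, np.int64(142)), (270, np.int64(141)), (273, np.int64(141)), (276, np.int64(142)), (279, np.int64(139)), (282, np.int64(144)), (285, np.int64(143)), (288, np.int64(140)), (291, np.int64(141)), (294, np.int64(142)), (297, np.int64(141)), (300, np.int64(177)), (303, np.int64(184)), (306, np.int64(184)), (309, np.int64(182)), (312, np.int64(180)), (315, np.int64(189)), (318, np.int64(184))]
col [(240, np.int64(107)), (242, np.int64(107)), (244, np.int64(107)), (246, np.int64(107)), (248, np.int64(107)), (250, np.int64(107)), (252, np.int64(107)), (254, np.int64(107)), (256, np.int64(118)), (258, np.int64(139)), (260, np.int64(143)), (262, np.int64(141)), (264, np.int64(139)), (266, np.int64(140)), (268, np.int64(143)), (270, np.int64(145)), (272, np.int64(143)), (274, np.int64(124)), (276, np.int64(113)), (278, np.int64(113)), 
[... 662 characters left out ...]
.int64(107)), (312, np.int64(105)), (315, np.int64(119)), (318, np.int64(135)), (321, np.int64(134))]
col [(180, np.int64(102)), (182, np.int64(103)), (184, np.int64(103)), (186, np.int64(104)), (188, np.int64(103)), (190, np.int64(104)), (192, np.int64(103)), (194, np.int64(105)), (196, np.int64(128)), (198, np.int64(141)), (200, np.int64(140)), (202, np.int64(140)), (204, np.int64(141)), (206, np.int64(143)), (208, np.int64(143)), (210, np.int64(142)), (212, np.int64(139)), (214, np.int64(131)), (216, np.int64(108)), (218, np.int64(104)), (220, np.int64(104)), (222, np.int64(105)), (224, np.int64(105)), (226, np.int64(105)), (228, np.int64(103)), (230, np.int64(104)), (232, np.int64(105))]
```

The tab is where I predicted it, at pixel (281,265.5). I'll descend and close.

Request:
jog_arm([
  [0,-0.0024,-0.018],
  [0,0,-0.015],
  [0,0,-0.005],
  [0,0,0],
  [0,0,0],
], hand=[0.05,0.05,0.05,0.05,0.05], yaw=[-0.004,0,0,0,0])

```text
time_s: 20.6
position: [0.5648, -0.2117, 0.1934]
tool_rot: [[0.999, 0.042, 0.001], [0.042, -0.999, -0.001], [0.001, 0.001, -1.0]]
ft_force: [-0.1, 0.0, 0.4]
grip_width: 0.0503
gripper_force: 0.0
```

Request:
jog_arm([
  [0,0,0],
  [0,0,0],
  [0,0,0],
  [0,0,0],
  [0,0,0],
], hand=[0.03,0.01,0.01,0.01,0.01], yaw=[0,0,0,0,0], grip_force=60)

```text
time_s: 21.22
position: [0.5646, -0.2114, 0.1932]
tool_rot: [[0.999, 0.042, 0.0], [0.042, -0.999, 0.0], [0.0, -0.0, -1.0]]
ft_force: [-0.8, 4.8, 5.0]
grip_width: 0.017
gripper_force: 58.7
```

Request:
jog_arm([
  [0,0,0.008],
  [0,0,0.0075],
  [-0.006,-0.0003,0],
  [-0.012,-0.0005,0],
  [-0.012,-0.0005,0],
], hand=[0.01,0.01,0.01,0.01,0.01], yaw=[0,0,0,0,0])

```text
time_s: 21.85
position: [0.5334, -0.2129, 0.208]
tool_rot: [[0.999, 0.042, -0.001], [0.042, -0.999, 0.0], [-0.001, -0.0, -1.0]]
ft_force: [0.2, 1.0, -1.7]
grip_width: 0.0169
gripper_force: 58.5
```

Request:
jog_arm([
  [-0.012,-0.0005,0],
  [-0.012,-0.0005,0],
  [-0.012,-0.0005,0],
  [-0.012,-0.0005,0],
  [-0.012,-0.0005,0],
], hand=[0.01,0.01,0.01,0.01,0.01], yaw=[0,0,0,0,0])

```text
time_s: 22.48
position: [0.4738, -0.2155, 0.2084]
tool_rot: [[0.999, 0.042, 0.0], [0.042, -0.999, -0.0], [0.0, 0.0, -1.0]]
ft_force: [-0.6, -0.6, -1.6]
grip_width: 0.0169
gripper_force: 58.5
```

Request:
jog_arm([
  [-0.012,0.03,0.008],
  [-0.01,0.045,0.008],
  [-0.01,0.046,0.007],
  [-0.008,0.046,0.007],
  [-0.008,0.046,0],
], hand=[0.01,0.01,0.01,0.01,0.01], yaw=[-0.0175,-0.0175,-0.0175,-0.0175,-0.0175])

```text
time_s: 23.1
position: [0.426, -0.0013, 0.2389]
tool_rot: [[0.999, -0.047, 0.002], [-0.047, -0.999, -0.0], [0.002, 0.0, -1.0]]
ft_force: [1.2, -0.3, -1.7]
grip_width: 0.0168
gripper_force: 58.7
```

Request:
jog_arm([
  [-0.005,0.05,0],
  [-0.004,0.05,0],
  [-0.004,0.05,0],
  [-0.004,0.05,0],
  [-0.004,0.041,0],
], hand=[0.01,0.01,0.01,0.01,0.01], yaw=[-0.0175,-0.0175,-0.0175,-0.0175,-0.0175])

```text
time_s: 23.72
position: [0.4049, 0.2401, 0.2384]
tool_rot: [[0.991, -0.133, 0.0], [-0.133, -0.991, 0.0], [0.0, -0.0, -1.0]]
ft_force: [0.8, 0.0, -1.3]
grip_width: 0.017
gripper_force: 58.7
```

Request:
jog_arm([
  [0,0,-0.015],
  [0,0,-0.015],
  [0,0,0],
  [0,0,0],
  [0,0,0],
], hand=[0.01,0.01,0.01,0.01,0.01], yaw=[0,0,0,0,0])

```text
time_s: 24.35
position: [0.4058, 0.2384, 0.2089]
tool_rot: [[0.991, -0.133, 0.001], [-0.133, -0.991, 0.0], [0.001, -0.001, -1.0]]
ft_force: [-0.3, 0.2, -1.5]
grip_width: 0.0171
gripper_force: 58.8
```

Request:
jog_arm([
  [0.012,-0.0016,0],
  [0.012,-0.0016,0],
  [0.012,-0.0016,0],
  [0.012,-0.0016,0],
  [0.012,-0.0016,0],
], hand=[0.01,0.01,0.01,0.01,0.01], yaw=[0,0,0,0,0])

```text
time_s: 24.98
position: [0.4665, 0.2304, 0.2082]
tool_rot: [[0.991, -0.133, -0.0], [-0.133, -0.991, -0.0], [-0.0, 0.0, -1.0]]
ft_force: [-1.0, 0.3, -1.2]
grip_width: 0.0169
gripper_force: 58.9
```

Request:
jog_arm([
  [0.015,-0.002,0],
  [0.015,-0.002,0],
  [0.014,-0.0019,0],
  [0,0,-0.006],
  [0,0,-0.006],
], hand=[0.01,0.01,0.01,0.01,0.01], yaw=[0,0,0,0,0])

```text
time_s: 25.6
position: [0.5091, 0.2247, 0.1957]
tool_rot: [[0.991, -0.133, -0.001], [-0.133, -0.991, -0.0], [-0.001, 0.0, -1.0]]
ft_force: [-0.9, 0.4, -2.5]
grip_width: 0.0169
gripper_force: 58.9
```

Request:
jog_arm([
  [0,0,-0.001],
  [0,0,-0.001],
  [0,0,-0.001],
  [0,0,0],
  [0,0,0],
], hand=[0.01,0.01,0.01,0.01,0.01], yaw=[0,0,0,0,0])

```text
time_s: 26.22
position: [0.5096, 0.2246, 0.1938]
tool_rot: [[0.991, -0.133, 0.001], [-0.133, -0.991, -0.0], [0.001, 0.0, -1.0]]
ft_force: [-1.3, -2.1, 4.4]
grip_width: 0.0173
gripper_force: 59.6
```

Seated. I'll release, retreat and go to the plate.

Request:
jog_arm([
  [0,0,0],
  [0,0,0],
  [0,0,0],
  [0,0,0.02],
  [0,0,0.04],
], hand=[0.025,0.04,0.05,0.05,0.05], yaw=[0,0,0,0,0])

```text
time_s: 26.85
position: [0.5091, 0.2245, 0.2527]
tool_rot: [[0.991, -0.133, -0.004], [-0.133, -0.991, -0.001], [-0.004, 0.001, -1.0]]
ft_force: [0.3, 0.0, 0.3]
grip_width: 0.0501
gripper_force: 0.0
```

Request:
jog_arm([
  [0,0,0.045],
  [0.006,-0.03,0.02],
  [0.01,-0.055,0],
  [0.01,-0.055,0],
  [0.01,-0.055,0],
], hand=[0.05,0.05,0.05,0.05,0.05], yaw=[0,0.02,0.02,0.02,0.02])

```text
time_s: 27.48
position: [0.5457, 0.028, 0.3183]
tool_rot: [[0.999, -0.052, 0.0], [-0.052, -0.999, 0.0], [0.0, -0.0, -1.0]]
ft_force: [0.5, 0.8, -0.7]
grip_width: 0.05
gripper_force: 0.0
```

Request:
jog_arm([
  [0.01,-0.055,0],
  [0.01,-0.055,0],
  [0.01,-0.055,0],
  [0.01,-0.055,0],
  [0.01,-0.02,-0.03],
], hand=[0.05,0.05,0.05,0.05,0.05], yaw=[0.02,0.02,0.02,0.02,0.015])

```text
time_s: 28.1
position: [0.5961, -0.2138, 0.2892]
tool_rot: [[0.999, 0.039, 0.004], [0.039, -0.999, -0.002], [0.004, 0.003, -1.0]]
ft_force: [0.2, 1.0, -1.2]
grip_width: 0.0497
gripper_force: 0.0
```

Request:
jog_arm([
  [0,0,-0.03],
  [0,0,-0.02],
  [0,0,-0.005],
  [0,0,0],
  [0,0,0],
], hand=[0.05,0.05,0.05,0.05,0.05], yaw=[0,0,0,0,0])

```text
time_s: 28.72
position: [0.5959, -0.2104, 0.2344]
tool_rot: [[0.999, 0.042, 0.002], [0.042, -0.999, -0.001], [0.002, 0.001, -1.0]]
ft_force: [-0.2, -0.5, -0.4]
grip_width: 0.0504
gripper_force: 0.0
```

```bash
python3 - <<'E'
from h import *
np.set_printoptions(precision=4,suppress=True)
st=env.observe();im=env.get_image("wrist");c=env.calibration("wrist")
R=np.array(st["tool_rot"]);print(st["position"],np.degrees(np.arctan2(R[1,0],R[0,0])))
g=cv2.GaussianBlur(cv2.cvtColor(im,cv2.COLOR_RGB2GRAY),(3,3),0).astype(int)
u,v=proj(c,[.596,-.2104,.208],st).round().astype(int);print(u,v)
print("row",g[v,u-32:u+33:2].tolist());print("col",g[v-24:v+25:2,u].tolist())
E
```

```text
[ 0.5959 -0.2104  0.2344] 2.405203229874214
276 263
row [175, 171, 172, 175, 175, 173, 172, 143, 139, 141, 141, 139, 139, 141, 140, 138, 141, 143, 143, 140, 139, 140, 141, 142, 140, 170, 177, 177, 180, 179, 176, 178, 179]
col [105, 105, 106, 106, 106, 106, 105, 111, 135, 141, 140, 139, 141, 143, 143, 142, 181, 125, 112, 112, 112, 112, 111, 112, 112]
```

Request:
jog_arm([
  [0,0.0003,-0.02],
  [0,0,-0.016],
  [0,0,-0.005],
  [0,0,0],
  [0,0,0],
], hand=[0.05,0.05,0.05,0.05,0.05], yaw=[0,0,0,0,0])

```text
time_s: 29.4
position: [0.5958, -0.2102, 0.1932]
tool_rot: [[0.999, 0.042, 0.001], [0.042, -0.999, -0.001], [0.001, 0.001, -1.0]]
ft_force: [-0.2, 0.1, 0.0]
grip_width: 0.0503
gripper_force: 0.0
```

Request:
jog_arm([
  [0,0,0],
  [0,0,0],
  [0,0,0],
  [0,0,0],
  [0,0,0],
], hand=[0.03,0.01,0.01,0.01,0.01], yaw=[0,0,0,0,0], grip_force=60)

```text
time_s: 30.02
position: [0.5956, -0.2099, 0.1927]
tool_rot: [[0.999, 0.042, 0.0], [0.042, -0.999, -0.0], [0.0, 0.0, -1.0]]
ft_force: [-0.6, 1.8, 3.7]
grip_width: 0.0172
gripper_force: 58.5
```

Request:
jog_arm([
  [0,0,0.008],
  [0,0,0.0075],
  [-0.006,-0.0003,0],
  [-0.012,-0.0005,0],
  [-0.012,-0.0005,0],
], hand=[0.01,0.01,0.01,0.01,0.01], yaw=[0,0,0,0,0])

```text
time_s: 30.65
position: [0.5644, -0.2114, 0.2076]
tool_rot: [[0.999, 0.042, -0.001], [0.042, -0.999, 0.0], [-0.001, -0.0, -1.0]]
ft_force: [-0.1, -0.5, -0.6]
grip_width: 0.0166
gripper_force: 58.5
```

Request:
jog_arm([
  [-0.018,-0.0007,0],
  [-0.018,-0.0008,0],
  [-0.018,-0.0007,0],
  [-0.018,-0.0008,0],
  [-0.018,-0.0007,0],
], hand=[0.01,0.01,0.01,0.01,0.01], yaw=[0,0,0,0,0])

```text
time_s: 31.28
position: [0.4742, -0.215, 0.2078]
tool_rot: [[0.999, 0.042, -0.0], [0.042, -0.999, -0.0], [-0.0, 0.0, -1.0]]
ft_force: [0.1, 0.2, -1.4]
grip_width: 0.017
gripper_force: 58.5
```

Request:
jog_arm([
  [0,0.03,0.01],
  [0.003,0.045,0.01],
  [0.008,0.048,0],
  [0.01,0.05,0],
  [0.01,0.0472,0],
], hand=[0.01,0.01,0.01,0.01,0.01], yaw=[0.037,0.037,0.037,0.038,0.038])

```text
time_s: 31.9
position: [0.5059, 0.0065, 0.228]
tool_rot: [[0.974, 0.228, 0.0], [0.228, -0.974, -0.0], [0.0, 0.0, -1.0]]
ft_force: [0.3, -0.0, -1.2]
grip_width: 0.017
gripper_force: 58.7
```

Request:
jog_arm([
  [0,0,0],
  [0,0,0],
  [0,0,0],
  [0,0,0],
  [0,0,0],
], hand=[0.01,0.01,0.01,0.01,0.01], yaw=[0,0,0,0,0])

```text
time_s: 32.52
position: [0.5065, 0.0046, 0.2278]
tool_rot: [[0.974, 0.226, -0.0], [0.226, -0.974, 0.0], [-0.0, -0.0, -1.0]]
ft_force: [-1.2, 0.8, -1.4]
grip_width: 0.0171
gripper_force: 58.9
```

```bash
python3 - <<'E'
from h import *
np.set_printoptions(precision=4,suppress=True)
st=env.observe();im=env.get_image("wrist");c=env.calibration("wrist")
R=np.array(st["tool_rot"]);print(st["position"],np.degrees(np.arctan2(R[1,0],R[0,0])),st["ft_force"])
cv2.imwrite("pics/p.png",cv2.resize(im[150:350,170:390,::-1],(660,600),interpolation=cv2.INTER_CUBIC))
E
```

```text
[0.5065 0.0046 0.2278] 13.052845912732781 [-1.1584  0.7731 -1.3674]
```

View pics/p.png

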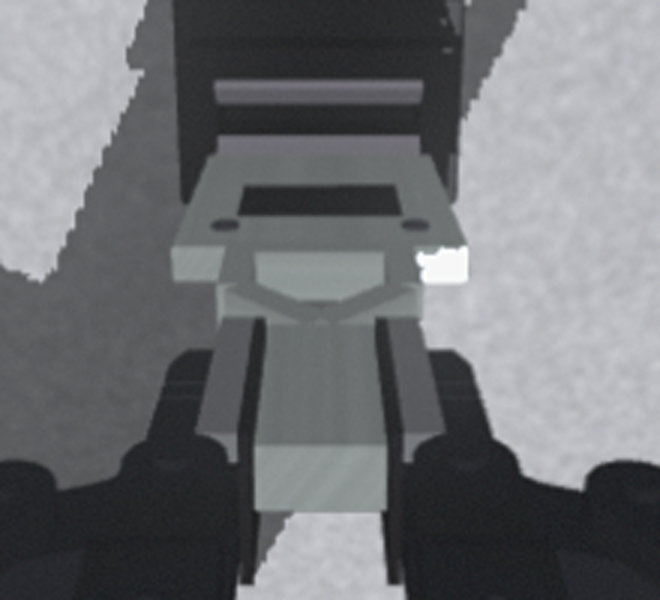

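The plate is parallel to the slot. Its lower edge is at crop row 155, cols 212–432, and the rear lip's inner edge is at row 103, cols 216–422.

```bash
python3 - <<'E'
from h import *
np.set_printoptions(precision=4,suppress=True)
st=env.observe();c=env.calibration("wrist");R=np.array(st["tool_rot"])
def f(x,y,z):
    q=onz(c,x/3+170,y/3+150,z,st); return q,R.T@(q-st["position"])
zb=st["position"][2]-.1327
for p in [(212,155,zb),(432,155,zb),(216,104,.036),(422,104,.036),(254,443,st["position"][2]+.0153),(388,512,st["position"][2]+.0153)]: print(p,*f(*p))
E
```

```text
(212, 155, np.float64(0.09512845337106351)) [0.5035 0.0335 0.0951] [ 0.0036 -0.0287  0.1327]
(432, 155, np.float64(0.09512845337106351)) [ 0.517  -0.0241  0.0951] [0.0036 0.0304 0.1327]
(216, 104, 0.036) [0.5037 0.0385 0.036 ] [ 0.0048 -0.0336  0.1918]
(422, 104, 0.036) [ 0.5189 -0.0268  0.036 ] [0.0049 0.0335 0.1918]
(254, 443, np.float64(0.24312845337106354)) [0.5104 0.0139 0.2431] [ 0.0058 -0.008  -0.0153]
(388, 512, np.float64(0.24312845337106354)) [ 0.5044 -0.0051  0.2431] [-0.0044  0.0091 -0.0153]
```

Aligned within 1 mm, so I'll lower.

Request:
jog_arm([
  [-0.0003,0.0008,-0.02],
  [0,0,-0.015],
  [0,0,-0.012],
  [0,0,-0.008],
  [0,0,-0.005],
], hand=[0.01,0.01,0.01,0.01,0.01], yaw=[0,0,0,0,0])

```text
time_s: 33.2
position: [0.5063, 0.0059, 0.1676]
tool_rot: [[0.974, 0.227, 0.0], [0.227, -0.974, -0.0], [0.0, 0.0, -1.0]]
ft_force: [-0.4, -0.6, -0.6]
grip_width: 0.017
gripper_force: 58.9
```

Request:
jog_arm([
  [0,0,-0.003],
  [0,0,-0.003],
  [0,0,-0.003],
  [0,0,-0.003],
  [0,0,0],
], hand=[0.01,0.01,0.01,0.01,0.01], yaw=[0,0,0,0,0])

```text
time_s: 33.83
position: [0.5062, 0.006, 0.1556]
tool_rot: [[0.974, 0.227, -0.0], [0.227, -0.974, 0.0], [-0.0, -0.0, -1.0]]
ft_force: [-0.6, 0.6, -1.2]
grip_width: 0.017
gripper_force: 58.9
```

Request:
jog_arm([
  [0,0,-0.003],
  [0,0,-0.003],
  [0,0,-0.003],
  [0,0,-0.0015],
  [0,0,0],
], hand=[0.01,0.01,0.01,0.01,0.01], yaw=[0,0,0,0,0])

```text
time_s: 34.45
position: [0.5062, 0.0059, 0.1452]
tool_rot: [[0.974, 0.227, -0.0], [0.227, -0.974, 0.0], [-0.0, -0.0, -1.0]]
ft_force: [-0.5, -0.7, -0.3]
grip_width: 0.0174
gripper_force: 59.1
```

Request:
jog_arm([
  [0,0,-0.0005],
  [0,0,-0.0005],
  [0,0,0],
  [0,0,0],
  [0,0,0],
], hand=[0.01,0.01,0.01,0.01,0.01], yaw=[0,0,0,0,0])

```text
time_s: 35.08
position: [0.5065, 0.006, 0.1449]
tool_rot: [[0.974, 0.227, 0.001], [0.227, -0.974, -0.0], [0.001, 0.0, -1.0]]
ft_force: [-1.1, 0.1, 4.9]
grip_width: 0.0169
gripper_force: 59.8
```

The plate is on the slot floor: z is as predicted and the floor reaction is 5 N. Now I'll release and retreat.

Request:
jog_arm([
  [0,0,0],
  [0,0,0],
  [0,0,0],
  [0,0,0.02],
  [0,0,0.04],
], hand=[0.025,0.04,0.05,0.05,0.05], yaw=[0,0,0,0,0])

```text
time_s: 35.7
position: [0.5057, 0.006, 0.2039]
tool_rot: [[0.974, 0.227, -0.004], [0.227, -0.974, 0.001], [-0.003, -0.002, -1.0]]
ft_force: [-0.2, -0.5, 1.0]
grip_width: 0.0499
gripper_force: 0.0
```

Request:
jog_arm([
  [0,0,0.05],
  [0,0,0.05],
  [-0.03,-0.02,0.02],
  [-0.03,-0.03,0],
  [0,0,0],
], hand=[0.05,0.05,0.05,0.05,0.05], yaw=[0,0,0,0,0])

```text
time_s: 36.33
position: [0.4451, -0.0451, 0.3248]
tool_rot: [[0.975, 0.224, 0.001], [0.224, -0.975, -0.0], [0.0, 0.001, -1.0]]
ft_force: [0.1, 0.7, 0.0]
grip_width: 0.05
gripper_force: 0.0
```

```bash
python3 - <<'E'
from h import *
s=env.get_image("scene");t=env.get_image("top");print(env.observe()["position"],env.observe()["ft_force"])
f=lambda im,x,y,w,h:cv2.resize(im[y:y+h,x:x+w,::-1],(400,300),interpolation=cv2.INTER_CUBIC)
cv2.imwrite("pics/end.png",np.vstack([np.hstack([f(s,140,140,200,150),f(s,205,170,140,105)]),np.hstack([f(t,210,150,120,90),f(t,300,130,200,150)])]))
E
```

```text
[ 0.44638884 -0.04408589  0.32434366] [ 0.03787235 -0.19575248 -0.8076589 ]
```

View pics/end.png

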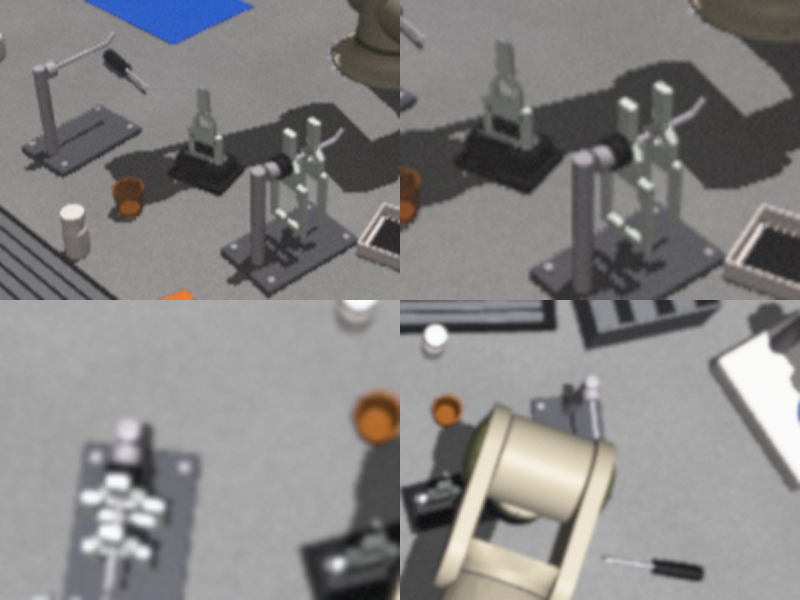

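The plate stands upright in the dock and the crowded hook is empty. The frame and fork hang on the spare with the bush at its ring, and the bystanders haven't moved. Handing in.

```bash
python3 -c "
from rig import env
print(env.close_job())"
```

```text
the job is handed in; nothing more can be done
None
```

The job is handed in after about 37 s on the robot's clock: the bush was pushed to its stop and pressed there at about 15 N for over half a second, the frame and fork hang on the spare hook, and the plate stands fully down in the dock.

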